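Clamp the glass panel to the click

ROBOT

A 7-joint arm with a two-finger parallel gripper is mounted at the origin on the work surface. World frame = base frame: x ahead of the robot, y to its left, z up, the work surface at z = 0. Lengths are in m, angles in rad, forces in N, time in s.
With the tool pointing down it reaches from about 0.35 to 0.9 m from the base axis. Payload 8.1 kg.
Tool frame: the origin (TCP) lies at the very end of the fingers, on their centre line; the grasp point (between the pads) lies arm.hold_point_z behind it (arm.hold_point_z is the distance from the TCP to the grasp point, in m); z points along the fingers, y is the line along which they close (so a half turn about z gives the same grasp; the last joint's range is limited). The gripper opens to 92 mm and grips with 3 to 60 N. Pads are 19 mm wide; open, the fingers measure 130 mm over their backs; the gripper's body (75 mm by 190 mm) begins 47 mm behind the grasp point.
Start: joints at [-1.392, 0.434, 0.025, 1.573, -0.012, 1.134, -0.075], TCP at [0.174, 0.6, 0.227] pointing down, gripper open.
Joint ranges: [-2.62, 2.62], [-0.44, 2.09], [-1.27, 1.32], [0.08, 2.57], [-1.32, 4.46], [0.12, 2], [-2.74, 2.74]. Speed limits (rad/s): [2.22, 2.22, 3.01, 3.01, 3.14, 3.14, 3.14].

INTERFACE

Orientations are given as a rotation vector (axis times angle).
In Python, from cell import arm, vision, job, cut_out gives the robot as it stands. The module is installed in compiled form; this text tells all that it offers.
- The arm moves only by the tool play_rows, never from a script. Its argument "increments" is text: rows parted by semicolons, each of 5 numbers parted by spaces: the shift along the tool's x, y, z in cm, then the turn about the tool's z in degrees, then the opening, from -1 (shut) to 1 (fully open), so that 0 is half open. A call has 1 to 5 rows; each row shifts and turns the commanded pose from where the row before left it, along the tool's axes as they then stand; what a row does not reach is not made up. A row lasts 1/12 s, in which the tool goes at most 41.7 mm and 7.16 degrees, less where a joint would pass 70% of its speed; a pose out of reach is approached as far as the arm can. A call is refused whole if a number of a shift passes 4.17 or a number of a turn 7.16, either way. A call with a gripper value outside its range is refused whole. The fingers move at their own pace and stop on an object; "grip_force" is the grip in N (left out, the last holds). Time passes only in rows, so rows that do not move let the fingers close. It gives the time, the measured TCP pose, the force, the opening and the grip force at its end, in the units of the state.
- arm.observe(): the state, without advancing time (a new reading comes with each control period).
- vision.get_image(name): name is "scene" or "top"; returns a dict with "frame" (420x560x3 uint8, red, green, blue), "z_map" (420x560 float32, m along the optical axis (not along the pixel's ray), 0 where there is no reading), "mtx" (3x3 intrinsics, pixels), "cam_to_world" (4x4, takes a point from camera to world coordinates). Camera axes: x right, y up, looking along -z (the intrinsics and any distortion apply to the point x, -y, -z); pixel columns grow to the right and rows downward; lengths in m; the calibration is good to about 2 mm. A picture is of the moment at which its call begins.
- job.sign_off(): hands the job in; it is judged then, once.
Trained networks look in a picture, given as the dict that the camera call returned (one of the last four; its "shot" number tells which), for a name from the list of things; names that differ only in an ending like _2 or _b are one class to them, and where a whole thing is asked for, a point or a joint stands for the part that bears it (a point fixed in the world has none). Each returns a list of dicts, best first, with "confidence" (0 to 1); they miss things now and then, are a little off and sometimes report something else, mostly with a low value. They report only what shows in the picture. A call takes as long as a camera call.
- cut_out(query, picture): "mask" (420x560 bool, what is visible of it) and "point" ([row, column] in pixels, amid what is visible of it).
The state is a dict: "clock": time; "joints": joint angles; "dq": joint speeds; "joint_efforts": joint torques, N m; "position": TCP position; "ee_rot": TCP orientation; "force": force on the tool from outside, world axes, zero at the start; "ft_torque": the same for the moment, N m; "width": opening from 0.0 (shut) to 1.0 (fully open); "gripper_force": force on a finger pad.
Only numpy, scipy, OpenCV 4.12 (cv2) and the standard library are available. Lean on these libraries where they do the work, as an engineer would, in place of code of your own. Each camera call takes 0.05 s, during which the arm holds its last target. There are 200 camera calls.

TASK

Two small screw presses hold glued glass panels on the bench. Tighten the one that carries the click wrench (round rubber grip, a flat pointer lying along the handle from its head): pull the wrench clockwise, seen from above, until its handle breaks away from the pointer with a click, then stop at once, before it reaches its limit. Let go so that the handle springs back into line, leave the nut tight, and do not move the plain flat spanner on the other press.

Things in the scene. Friction and masses are not known exactly. Their poses are not given: they have to be found in the camera images.
- wrench_grip (a point): Middle of the click wrench's round black rubber grip: 26 mm diameter, 116 mm long, level, its axis 108 mm above the bench; the bare tube before it is 18 mm thick. The wrench is captive on its nut. x axis: along the handle towards the nut; z up. The nut's vertical axis lies 185 mm along +x from here. Press round the nut: 150 mm square; flat pointer, 100 mm long from the nut, top at 126 mm.
- nut (a joint): Turn of the nut and wrench head, rad, growing clockwise seen from above: 0 is fully tight (a firm stop); it starts between -0.7 and -0.35. Running it down takes about 3 N at the grip; it stays where it is left. Pushing the handle anticlockwise unscrews it.
- click (a joint): Angle of the handle past the pointer on the wrench head, about the nut's axis, rad: 0 in line, growing clockwise from above, limit 0.32. A spring holds it in line until the nut is tight and about 12 N pulls sideways on the grip; then it breaks over and resistance falls (9 N at 0.1, 6 N at 0.2). Past 0.1 (6 deg) it has clicked; past 0.26 (15 deg, 48 mm at the grip) is too far. Springs back when let go.
- spanner_grip (a point): Bystander: a point on the shank of the plain flat steel spanner on the other press, 140 mm from that nut's axis; x axis along the shank towards the nut. Shank 20 mm wide, 8 mm thick, 108 mm above the bench, 215 mm long from the nut. Turns easily; leave it as it is.

How it is judged:
On the way:
1. the nut is tight and the handle has broken over (more than 0.1 rad past the pointer) (value of joint click above 0.1 rad and value of joint nut above -0.06 rad), for 0.05 s.
At the end, for the whole second after the job is handed in: After the click the handle is back in line with the pointer (within 0.05 rad), the nut is still tight (within 0.12 rad of its stop) and the plain spanner is within 20 mm of where it was (value of joint click below 0.05 rad and value of joint nut above -0.12 rad and distance of spanner_grip from where it was at the start of the episode below 0.02 m); the robot touches nothing.
It fails at once if the wrench is pulled on after the click (handle more than 0.26 rad, 15 degrees, past the pointer) (value of joint click above 0.26 rad).
It fails at once if the plain spanner is moved by more than 20 mm (distance of spanner_grip from where it was at the start of the episode above 0.02 m).
It also fails if it takes over 32 s, if anything falls off the work surface, if the arm or the gripper's body presses on something with over 40 N, if the wrist force passes 120 N, or if a joint passes its speed limit or range.

## Working session

There is one attempt and no reset: what is moved stays moved. The work goes in short steps, Python scripts to look and compute and a tool call to move; the robot and the scene stay as the last step left them, time stands still between calls to the robot, and variables do not carry over. Pictures are saved under pics/ and viewed, at most 10 in all, crops included, and the job is handed in when it is done.

Besides the shell and the picture viewer there is one more tool, called after "Request:" as name(argument=value, ...) on one line, values as JSON. play_rows: Moves the arm, as the interface text tells. Its arguments: {"type":"object","properties":{"increments":{"type":"string"},"grip_force":{"type":"number"}},"required":["increments"]}

```bash
mkdir -p pics
cat > h.py <<'E'
import numpy as np,cv2
from cell import arm,vision,job,cut_out
def world(p,rows,cols):
    z=p["z_map"][rows,cols].astype(float);K=p["mtx"];
    x=(cols-K[0,2])/K[0,0]*z;y=(rows-K[1,2])/K[1,1]*z
    P=np.stack([x,-y,-z,np.ones_like(z)]);return (p["cam_to_world"]@P)[:3].T[z>0]
E
python3 - <<'E'
from h import *
s=arm.observe();print(s,arm.hold_point_z)
ims=[]
for n in("scene","top"):
    p=vision.get_image(n);ims.append(p["frame"][:,:,::-1])
    cv2.imwrite(f"pics/{n}1.png",p["frame"][:,:,::-1])
    for q in("wrench_grip","spanner_grip"):
        for c in cut_out(q,p)[:2]:
            r,cc=np.nonzero(c["mask"]);W=world(p,r,cc)
            print(n,q,c["confidence"],c["point"],len(r),np.median(W,0),np.percentile(W,5,0),np.percentile(W,95,0))
E
```

```text
{'clock': 0.0, 'joints': array([-1.39160483,  0.43519735,  0.02497771,  1.57410608, -0.011627  ,
        1.13399356, -0.07507808]), 'dq': array([-1.90464844e-03,  6.00883513e-04, -1.79547231e-04,  2.82500351e-03,
        3.71784858e-04, -2.89457901e-04,  8.34320591e-05]), 'joint_efforts': array([-8.35196133e-04, -6.67855811e+01,  9.84815732e-01, -3.14465833e+01,
       -6.05247100e-02,  4.29160742e-02,  1.73145072e-04]), 'position': array([0.17370413, 0.59983979, 0.22595747]), 'ee_rot': array([-4.41258810e-01, -3.11034660e+00,  2.44382279e-03]), 'force': array([ 0.19887194,  0.25236523, -0.94467294]), 'ft_torque': array([-0.05175237,  0.03453369, -0.01142685]), 'gripper_force': 0.0, 'width': 0.9986999394450196} 0.0188
scene wrench_grip 0.96 [201.0, 334.9] 1105 [0.52760809 0.19312857 0.11650052] [0.41169949 0.17653033 0.10184086] [0.66624067 0.2096444  0.12315924]
scene spanner_grip 0.76 [301.1, 145.2] 1608 [ 0.60450119 -0.22500144  0.11356867] [ 0.46438829 -0.23672291  0.10869888] [ 0.67721202 -0.21151015  0.11525213]
top spanner_grip 0.87 [208.1, 399.2] 1418 [ 0.56269277 -0.22394788  0.11202077] [ 0.45849461 -0.23536204  0.108942  ] [ 0.66870668 -0.2121332   0.11452971]
```

View pics/scene1.png

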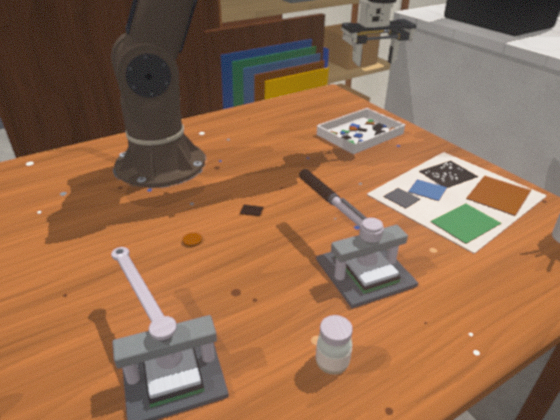

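View pics/top1.png

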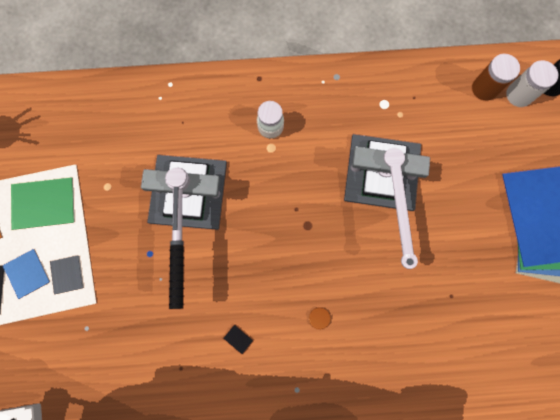

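The scene view shows the click wrench, with its black grip at about (318,185). In the top view the grip is at (176,275) and the nut at (177,178). The plain spanner is on the right-hand press in the top view, so the clockwise pull is towards +y, away from it.

```bash
cat >> h.py <<'E'
def meas(ret=False):
    p=vision.get_image("top");f=p["frame"].astype(int)
    r,c=np.mgrid[0:420,0:560];W0=np.zeros((420,560,3))
    z=p["z_map"];ok=z>0;W0[ok]=world(p,r.ravel(),c.ravel()).reshape(-1,3)
    return p,f,W0
E
python3 - <<'E'
from h import *
p,f,W=meas()
roi=np.zeros((420,560),bool);roi[225:320,120:230]=1
h=(W[...,2]>.09)&(W[...,2]<.135)&roi
g=h&(f.max(2)<80)
P=W[g];print(len(P),P.mean(0),P.min(0),P.max(0))
v=cv2.fitLine(P[:,:2].astype(np.float32),cv2.DIST_L2,0,.01,.01).ravel();print("axis",v)
roi[:]=0;roi[140:320,120:240]=1
for lo,hi in((.06,.09),(.09,.105),(.105,.127),(.127,.2)):
    k=roi&(W[...,2]>lo)&(W[...,2]<hi);Q=W[k]
    if len(Q):print(lo,len(Q),Q.min(0),Q.max(0),np.median(Q,0))
k=roi&(np.hypot(W[...,0]-.63,W[...,1]-.19)<.05)&(W[...,2]>.12);print(W[k].mean(0),W[k].max(0),W[k].min(0))
s=W[178,177];print(s)
E
```

```text
863 [0.46197627 0.20177284 0.11829164] [0.40389054 0.1886532  0.10938789] [0.52494311 0.21771905 0.12487727]
axis [ 0.9991436  -0.04137683  0.46197626  0.20177284]
0.06 756 [0.61500332 0.11905915 0.06872565] [0.6770189  0.27190489 0.08999949] [0.63996991 0.17609106 0.08846482]
0.09 501 [0.54936442 0.1206344  0.09000359] [0.67422006 0.27065493 0.10456164] [0.64430167 0.17586263 0.09101247]
0.105 1830 [0.40367887 0.17393112 0.10503009] [0.66591323 0.21814411 0.12696735] [0.51888229 0.19784772 0.11861826]
0.127 74 [0.55352138 0.17835232 0.12700889] [0.66359272 0.21158258 0.12980912] [0.64144518 0.19559985 0.12766971]
[0.63571695 0.19580086 0.12520627] [0.66591323 0.21495922 0.12980912] [0.580935   0.17574343 0.12002447]
[0.64302519 0.19378013 0.12563541]
```

Request:
play_rows(increments="-2 -1.8 0 0 -1;-2 -1.8 0 0 -1;-2 -1.8 0 0 -1;-2 -1.8 0 0 -1;-2 -1.8 0 0 -1", grip_force=20)

```text
clock: 0.77
position: [0.2454, 0.4849, 0.2267]
ee_rot: [0.441, 3.11, 0.0]
force: [0.4, 0.2, 0.6]
width: 0.687
gripper_force: 0.0
```

Request:
play_rows(increments="-2 -1.8 0 0 -1;-2 -1.8 0 0 -1;-2 -1.8 0 0 -1;-2 -1.8 0 0 -1;-2 -1.8 0 0 -1")

```text
clock: 1.18
position: [0.3164, 0.3707, 0.2269]
ee_rot: [0.441, 3.11, 0.001]
force: [0.8, 0.4, 1.0]
width: 0.324
gripper_force: 0.0
```

Request:
play_rows(increments="-2 -1.8 0 0 -1;-2 -1.8 0 0 -1;-2 -1.8 0 0 -1;-2 -1.8 0 0 -1;-2 -1.8 0 0 -1")

```text
clock: 1.6
position: [0.3874, 0.2564, 0.227]
ee_rot: [0.441, 3.11, 0.001]
force: [0.2, 0.4, 0.3]
width: 0.005
gripper_force: 0.0
```

Request:
play_rows(increments="-2 -1.8 0 0 -1;-2 -1.8 0 0 -1;-2 -1.8 0 0 -1;-2 -1.8 0 0 -1;-2 -1.8 0 0 -1")

```text
clock: 2.02
position: [0.4585, 0.1421, 0.2269]
ee_rot: [0.441, 3.11, 0.001]
force: [0.2, -0.6, 0.4]
width: 0.003
gripper_force: 0.0
```

Request:
play_rows(increments="0 0 0 -6 -1;0 0 0 -6 -1;0 0 0 0 -1;0 0 0 0 -1")

```text
clock: 2.35
position: [0.4579, 0.1433, 0.2268]
ee_rot: [0.119, 3.139, 0.0]
force: [-0.2, -1.0, 0.2]
width: 0.006
gripper_force: 0.0
```

Request:
play_rows(increments="0 0 3 0 -1;0 0 3 0 -1;0 0 3 0 -1;0 0 3 0 -1;0 0 2.2 0 -1")

```text
clock: 2.77
position: [0.457, 0.1435, 0.0828]
ee_rot: [-0.118, -3.138, 0.001]
force: [-0.6, -0.1, -0.4]
width: 0.006
gripper_force: 0.0
```

Request:
play_rows(increments="0 1 0 0 -1;0 0.5 0 0 -1;0 0.5 0 0 -1;0 0.5 0 0 -1;0 0 0 0 -1")

```text
clock: 3.18
position: [0.4607, 0.1704, 0.0862]
ee_rot: [0.111, 3.137, 0.003]
force: [0.3, -0.5, -1.0]
width: 0.003
gripper_force: 0.0
```

Request:
play_rows(increments="0 0.5 0 1.5 -1;0 0.5 0 1.5 -1;0 0.5 0 1.5 -1;0 0.5 0 1.5 -1;0 0.5 0 1.5 -1")

```text
clock: 3.6
position: [0.462, 0.1924, 0.0853]
ee_rot: [-0.322, -3.124, 0.001]
force: [-2.6, -4.2, 0.8]
width: 0.001
gripper_force: 1.8
```

Request:
play_rows(increments="0 0.5 0 1.5 -1;0 0.5 0 1.5 -1;0 0.5 0 1.5 -1;0 0.5 0 1.5 -1;0 0.5 0 1.5 -1")

```text
clock: 4.02
position: [0.4681, 0.2166, 0.0852]
ee_rot: [-0.525, -3.096, 0.002]
force: [-3.2, -2.3, 0.3]
width: 0.003
gripper_force: 1.9
```

Request:
play_rows(increments="0 0.4 0 1.2 -1;0 0.4 0 1.2 -1;0 0.4 0 1.2 -1")

```text
clock: 4.27
position: [0.4729, 0.2284, 0.085]
ee_rot: [-0.622, -3.079, 0.0]
force: [-3.4, -2.8, 0.7]
width: 0.006
gripper_force: 1.9
```

Request:
play_rows(increments="0 0.3 0 0.9 -1;0 0.3 0 0.9 -1")

```text
clock: 4.43
position: [0.4756, 0.2342, 0.0848]
ee_rot: [-0.67, -3.069, 0.0]
force: [-4.8, -2.5, 0.7]
width: 0.003
gripper_force: 1.9
```

Request:
play_rows(increments="0 0.3 0 0.9 -1;0 0.3 0 0.9 -1")

```text
clock: 4.6
position: [0.4782, 0.2396, 0.0847]
ee_rot: [-0.718, -3.058, 0.0]
force: [-3.7, -1.8, 1.4]
width: 0.003
gripper_force: 1.9
```

Request:
play_rows(increments="0 0.3 0 0.9 -1;0 0.3 0 0.9 -1")

```text
clock: 4.77
position: [0.4801, 0.2444, 0.0844]
ee_rot: [-0.766, -3.045, 0.002]
force: [-9.4, -6.9, 1.5]
width: 0.006
gripper_force: 5.0
```

Request:
play_rows(increments="0 0.3 0 0.9 -1;0 0.3 0 0.9 -1")

```text
clock: 4.93
position: [0.481, 0.2479, 0.0837]
ee_rot: [-0.814, -3.029, 0.008]
force: [-12.0, -7.9, 2.9]
width: 0.01
gripper_force: 6.7
```

Request:
play_rows(increments="0 0.3 0 0.9 -1;0 0.3 0 0.9 -1")

```text
clock: 5.1
position: [0.4833, 0.2535, 0.0835]
ee_rot: [-0.86, -3.016, 0.008]
force: [-12.3, -6.0, 2.5]
width: 0.006
gripper_force: 6.1
```

Request:
play_rows(increments="0 0.3 0 0.9 -1;0 0.3 0 0.9 -1")

```text
clock: 5.27
position: [0.4867, 0.2592, 0.0836]
ee_rot: [-0.907, -3.002, 0.007]
force: [-12.9, -3.9, 3.1]
width: 0.007
gripper_force: 5.5
```

Run:
```python
from h import *
p=vision.get_image("top");cv2.imwrite("pics/top2.png",cv2.resize(p["frame"][120:340,60:280,::-1],None,fx=2.7,fy=2.7,interpolation=cv2.INTER_CUBIC))
print(arm.observe()["force"],arm.observe()["position"])
```

```text
[-11.55480857  -4.08049997   2.56272441] [0.48717681 0.26003662 0.08369193]
```

View pics/top2.png

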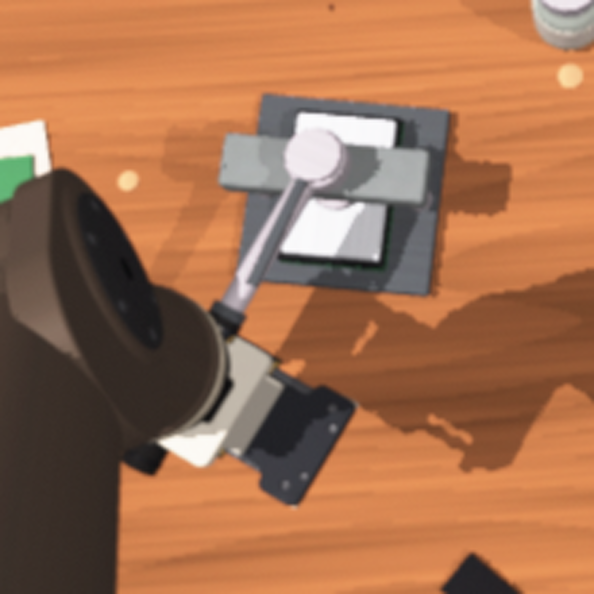

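The picture shows the bright tube swung left of the grey pointer at about (265,235) in the crop. The handle is breaking over at about 0.1 rad, and the push force has dropped from 12.6 to about 10 N. I'll push roughly 9 mm further.

Request:
play_rows(increments="0 0.3 0 0.9 -1;0 0.3 0 0.9 -1;0 0.2 0 0.6 -1;0 0 0 0 -1")

```text
clock: 5.65
position: [0.4922, 0.267, 0.0839]
ee_rot: [-0.969, -2.984, 0.004]
force: [-10.7, -2.6, 1.7]
width: 0.007
gripper_force: 4.2
```

Run:
```python
from h import *
p=vision.get_image("top");cv2.imwrite("pics/top3.png",cv2.resize(p["frame"][150:270,120:240,::-1],None,fx=5,fy=5,interpolation=cv2.INTER_CUBIC))
s=arm.observe();print(s["force"],s["position"])
```

```text
[-10.3255358   -3.22316796   1.90363674] [0.49214969 0.26688198 0.08391423]
```

View pics/top3.png

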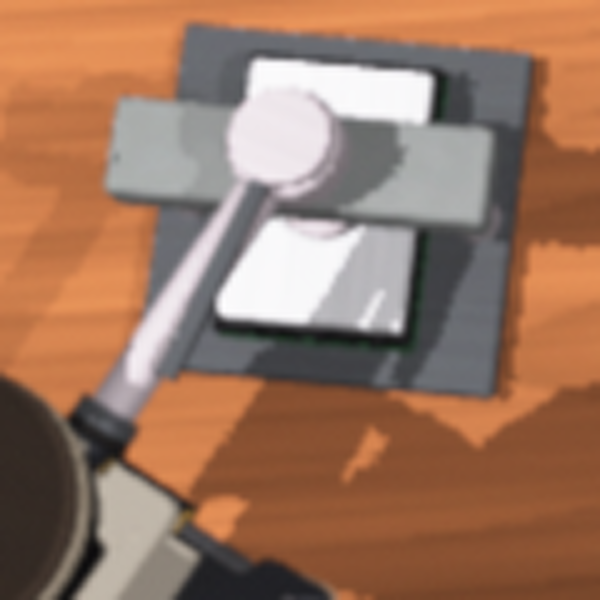

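In this crop the nut is at (283,138), the pointer tip at (175,372) and the end of the tube at (125,400). That puts the click at about 0.11–0.15 rad, so I'll go a few mm further for margin, then back off slowly.

Request:
play_rows(increments="0 0.3 0 0.9 -1;0 0.3 0 0.9 -1;0 0 0 0 -1")

```text
clock: 5.95
position: [0.4964, 0.2723, 0.0841]
ee_rot: [-1.016, -2.97, 0.003]
force: [-8.9, -2.3, 0.6]
width: 0.006
gripper_force: 3.5
```

Run:
```python
from h import *
p,f,W=meas();cv2.imwrite("pics/top4.png",cv2.resize(p["frame"][150:270,120:240,::-1],None,fx=5,fy=5,interpolation=cv2.INTER_CUBIC))
s=arm.observe();print(s["force"],s["position"])
```

```text
[-9.3040064  -2.19517258  0.2072121 ] [0.49630192 0.27210054 0.08407449]
```

View pics/top4.png

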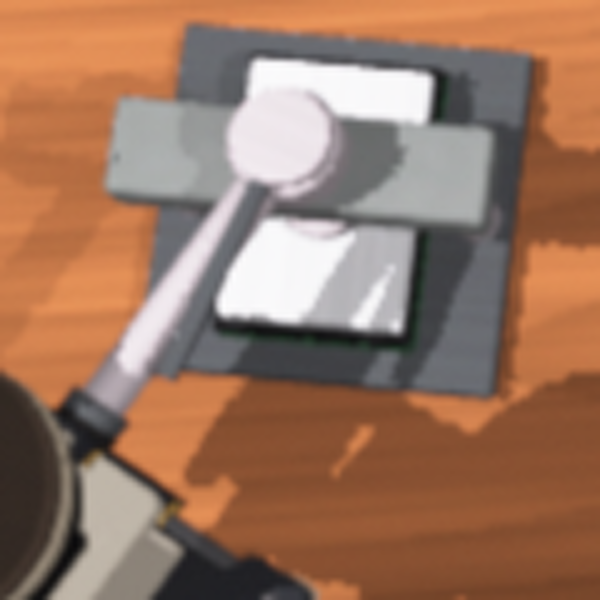

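The tube has swung on to (115,390) while the pointer has not moved, so the nut is at its stop. The click is now about 0.16 rad at about 7 N. Backing off along the same arc.

Request:
play_rows(increments="0 -0.3 0 -0.9 -1;0 -0.3 0 -0.9 -1;0 -0.3 0 -0.9 -1;0 -0.3 0 -0.9 -1;0 -0.3 0 -0.9 -1")

```text
clock: 6.42
position: [0.4891, 0.2574, 0.0843]
ee_rot: [-0.901, -3.009, 0.004]
force: [-3.4, -9.5, -0.2]
width: 0.0
gripper_force: 4.8
```

Request:
play_rows(increments="0 -0.3 0 -0.9 -1;0 -0.3 0 -0.9 -1;0 -0.3 0 -0.9 -1;0 -0.3 0 -0.9 -1;0 -0.3 0 -0.9 -1")

```text
clock: 6.83
position: [0.4833, 0.2428, 0.0847]
ee_rot: [0.785, 3.039, -0.005]
force: [1.4, -8.6, -1.9]
width: 0.003
gripper_force: 3.5
```

Request:
play_rows(increments="0 -0.3 0 -0.9 -1;0 -0.3 0 -0.9 -1;0 -0.3 0 -0.9 -1;0 -0.5 0 -0.9 -1;0 -1 0 0 -1")

```text
clock: 7.25
position: [0.4714, 0.2265, 0.085]
ee_rot: [0.68, 3.066, 0.003]
force: [0.3, -0.3, 0.7]
width: 0.006
gripper_force: 0.0
```

Request:
play_rows(increments="0 -1 0 0 -1;0 -1 0 0 -1;0 -1 0 0 -1;0 0 0 0 -1")

```text
clock: 7.58
position: [0.4569, 0.1955, 0.0847]
ee_rot: [-0.687, -3.065, 0.002]
force: [-0.8, -0.1, -1.1]
width: 0.004
gripper_force: 0.0
```

Contact is broken. I'll lift clear and check the handle.

Request:
play_rows(increments="0 -1 -1 0 -1;0 0 -3 0 -1;0 0 -3 0 -1;0 0 -3 0 -1;0 0 -3 0 -1")

```text
clock: 8.0
position: [0.4536, 0.1888, 0.2162]
ee_rot: [0.685, 3.066, 0.0]
force: [0.5, 0.8, 0.5]
width: 0.005
gripper_force: 0.0
```

Request:
play_rows(increments="2 -3 0 0 -1;2 -3 0 0 -1;2 -3 0 0 -1;2 -3 0 0 -1;0 0 0 0 -1")

```text
clock: 8.42
position: [0.3246, 0.1108, 0.2138]
ee_rot: [-0.685, -3.062, 0.002]
force: [-0.3, -0.6, 0.9]
width: 0.002
gripper_force: 0.0
```

Run:
```python
from h import *
p,f,W=meas();cv2.imwrite("pics/top5.png",cv2.resize(p["frame"][130:330,80:420,::-1],None,fx=2.3,fy=2.3,interpolation=cv2.INTER_CUBIC))
roi=np.zeros((420,560),bool);roi[200:320,80:230]=1
g=roi&(W[...,2]>.1)&(W[...,2]<.13)&(f.max(2)<80);P=W[g]
print(len(P),P.mean(0),cv2.fitLine(P[:,:2].astype(np.float32),cv2.DIST_L2,0,.01,.01).ravel() if len(P) else 0)
for c in cut_out("spanner_grip",p)[:1]:
    r,cc=np.nonzero(c["mask"]);w=world(p,r,cc);print(np.median(w,0),np.percentile(w,5,0))
s=arm.observe();print(s["force"],s["position"])
```

```text
866 [0.47834918 0.2736734  0.11792509] [ 0.89910764 -0.43772766  0.47834918  0.27367342]
[ 0.56718631 -0.22407771  0.11187459] [ 0.45891342 -0.23548481  0.10875121]
[ 0.15069151 -0.03290087 -0.65567235] [0.32975105 0.11421385 0.21510855]
```

View pics/top5.png

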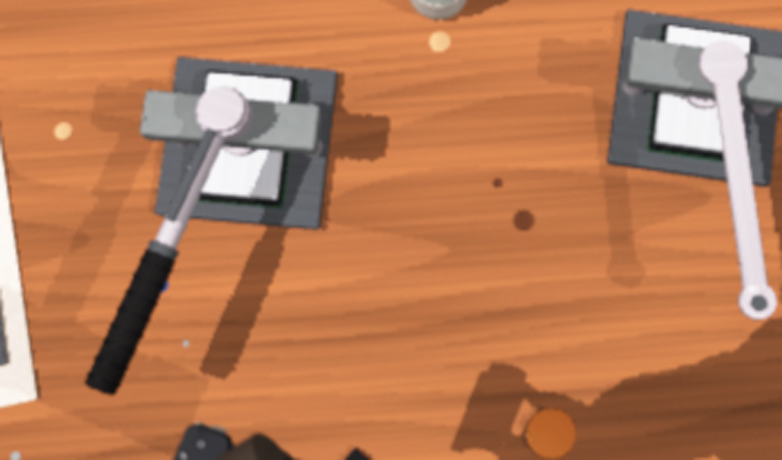

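The handle at (130,320) lies in line with the pointer again, at 0.453 rad against about 0.46 when the nut went tight. The spanner is unmoved and the arm is clear, so I'm handing in.

```bash
python3 -c "
from cell import job
print(job.sign_off())"
```

```text
the job is handed in; nothing more can be done
None
```

I pulled the click wrench until it clicked, stopping at an estimated 0.16 rad past the pointer. In the last picture the handle is back in line, the nut looks tight and the plain spanner hasn't moved; I've handed the job in, but no verdict came back.

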